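# Stop the pump drive and zero its counter

### The job

The dosing pump on the bench is still switched to forward. First stop it by setting the steel toggle on its sloping front to the centre (off) position, standing straight up from the panel, without letting it go across into reverse; then turn the counter's round black reset knob anticlockwise all the way back to its zero stop (the red mark), leaving the toggle at off. Do not knock or shift the other things on the bench.

Things in the scene. Friction and masses are not known exactly. Their poses are not given: they have to be found in the camera images.
- drive_unit: White wedge-shaped pump drive, fixed, 154 deep x 204 wide x 109 mm high; a pump head 92 mm across stands 42 mm out of its left wall. Origin: on the bench, 75 mm behind the front, mid-width; x front to back, y to its left, z up; turned up to 0.3 rad. Its front panel slopes back at 35 deg and carries a grey toggle plate and a black counter plate, 94 mm between centres; which is left varies.
- toggle_seat (a point): Point on the sloping panel, under the middle of the grey toggle plate (122 mm up the slope x 88 wide x 3 thick). z: the panel's outward normal, 35 deg (0.61 rad) from vertical, leaning to the front; x up the slope; y to the unit's left. The toggle pivots 3 mm along z from here; a steel nut 24 mm across ends at 6 mm, a bushing 15 mm across at 11 mm along z.
- toggle_tip (a point): point on the toggle lever's axis 42 mm from its pivot, 3 mm below its round end. The lever is a steel bat 45 mm long from the pivot, 8 mm thick near the bushing, 11 mm near the end. z runs along the lever.
- toggle (a joint): Lean of the lever in rad: +0.40 forward (to the unit's right, green dot; starts here, 0.37 to 0.40), 0 off (upright from the panel, white dot), -0.40 reverse (left, orange dot). Off is only within 0.1 rad of upright. No spring moves it: friction (0.05 N m, about 1.2 N at the tip) holds it wherever it is left.
- knob_grip (a point): Point on the axis of the black fluted round reset knob, 26 mm above the sloping panel (23 mm above the 3 mm thick counter plate). The knob is 34 mm across, from 7 to 34 mm above the panel, on a skirt 51 mm across whose top is 7 mm above the panel. z points out along the knob's axis (the panel normal); x lies along its white pointer line and turns with it.
- reset_knob (a joint): angle of the reset knob in rad: 0 at its fixed zero stop (pointer at the red mark, lower left of the scale), growing clockwise as seen from in front of the panel up to 4.6. It starts between 1.0 and 2.6, turns with light friction (0.04 N m), stays where it is left, and no spring acts on it.
- beaker: clear glass beaker, 75 mm across, 88 mm high, standing beside the pump head at the unit's left. Origin: centre of its underside. A bystander.
- dropper: small white dropper bottle, 26 mm across, 60 mm high, standing close to the right of the unit. Origin: centre of its underside. A bystander.
- tape_roll: roll of buff tape lying flat, 82 mm across, 18 mm high. Origin: centre of its underside. A bystander.
- timer: white kitchen-type timer with a green dial, 62 x 62 x 31 mm. Origin: centre of its underside. A bystander in front of the unit.
- forceps: steel forceps lying flat, 15 x 135 x 9 mm. A bystander in front of the unit.
- pen_red: red and white pen lying flat, 9 x 140 x 11 mm. A bystander in front of the unit.

How it is judged:
On the way, in this order (a step that is already met when the one before it is completed fails the run):
1. the toggle rests at its centre off position (value of joint toggle between -0.1 and 0.1 rad), for 0.3 s.
2. the reset knob is back at its zero stop with the toggle still off (all of step 1 and value of joint reset_knob below 0.06 rad), for 0.2 s.
At the end, for the whole second after the job is handed in: The toggle stands in its centre off position (within 0.1 rad of upright) and the reset knob is at its zero stop (within 0.06 rad); the other things stand where they stood, within 3 cm, and the toggle has not been in reverse (all of step 2); the robot touches nothing.
It fails at once if the toggle is thrown across into reverse (value of joint toggle below -0.28 rad).
It fails at once if the knob is turned back before the drive is stopped (value of joint toggle above 0.25 rad and value of joint reset_knob below 0.5 rad).
It fails at once if the beaker is shifted or tipped (distance of beaker from where it was at the start of the episode above 0.03 m or angle between beaker's own z axis and vertical above 0.35 rad).
It fails at once if another bystander is shifted or tipped (distance of any of dropper, tape_roll, timer, forceps, pen_red from where it was at the start of the episode above 0.03 m or angle between dropper's own z axis and vertical above 0.35 rad).
It also fails if it takes over 54 s, if anything falls off the work surface, if the arm or the gripper's body presses on something with over 40 N, if the wrist force passes 120 N, or if a joint passes its speed limit or range.

### The arm

A 6-joint arm with a two-finger parallel gripper is mounted at the origin on a cart in front of the work surface, level with it; the furniture and walls round the work are solid. World frame = base frame: x ahead of the robot, y to its left, z up, the work surface at z = 0. Lengths are in m, angles in rad, forces in N, time in s.
With the tool pointing down it reaches from about 0.3 to 0.85 m from the base axis. Payload 5.4 kg.
Tool frame: the origin (TCP) lies midway between the tips of the shut fingers; the grasp point (between the pads) lies ctrl.grasp_offset behind it (ctrl.grasp_offset is the distance from the TCP to the grasp point, in m); z points along the fingers, y is the line along which they close (so a half turn about z gives the same grasp; the last joint's range is limited). The gripper opens to 85 mm and grips with 20 to 120 N. Pads are 22 mm wide; open, the fingers measure 114 mm over their backs; the gripper's body (76 mm by 85 mm) begins 54 mm behind the grasp point. The pads swing forward as they close: fully open they stand 13 mm farther back than shut.
Start: joints at [0.963, 0.158, 1.597, -0, 1.386, -0.21], TCP at [0.223, 0.53, 0.231] pointing down, gripper open.
Joint ranges: [-2.91, 2.91], [-0.94, 2.29], [0.18, 2.7], [-1.29, 4.43], [0.17, 2.64], [-3, 3]. Speed limits (rad/s): [2.57, 2.57, 3.14, 3.14, 3.14, 3.14].

### API

Orientations are given as a unit quaternion [w, x, y, z].
In Python, from bench import ctrl, viewer gives the robot as it stands. The module is installed in compiled form; this text tells all that it offers.
- The arm moves only by the tool move_arm, never from a script. Its argument "commands" is a list of rows, each an object with "slide": the shift along the tool's x, y, z in m, a list of three; "spin": the turn about the tool's z in rad; "hand": the closure, from 0 (fully open) to 1 (shut). In form: [{"slide": [tx, ty, tz], "spin": spin, "hand": hand}, ...]. A call has 1 to 20 rows; each row is the pose to reach, as a shift and turn from the pose commanded when the call began, along the tool's axes at that moment; what a row does not reach only later rows make up. A row lasts 1/10 s, in which the tool goes at most 50 mm and 8.59 degrees, less where a joint would pass 70% of its speed; a pose out of reach is approached as far as the arm can. A call with a gripper value outside its range is refused whole. The fingers move at their own pace and stop on an object; "grip_force" is the grip in N (left out, the last holds). Time passes only in rows, so rows that repeat a pose let the fingers close. It gives the time, the measured TCP pose, the force, the opening and the grip force at its end, in the units of the state.
- ctrl.get_obs(): the state, without advancing time (a new reading comes with each control period).
- viewer.camera(name): name is "scene" or "top"; returns the picture (384x512x3 uint8, red, green, blue); there is no depth.
- viewer.camera_info(name): a dict with "intrinsics" (3x3 intrinsics, pixels), "distortion" ([k1, k2, p1, p2, k3] as OpenCV has them; the pictures are not rectified), "R" (3x3) and "t" (3): a world point X has camera coordinates R X + t. Camera axes: x right, y down, z forward; pixel columns grow to the right and rows downward; lengths in m; the calibration is good to about 2 mm. A picture is of the moment at which its call begins. camera_info takes no time and is no camera call.
- ctrl.sign_off(): hands the job in; it is judged then, once.
Trained networks look in the newest picture that a camera, given by its name, has taken for a name from the list of things; names that differ only in an ending like _2 or _b are one class to them, and where a whole thing is asked for, a point or a joint stands for the part that bears it (a point fixed in the world has none). Each returns a list of dicts, best first, with "p" (0 to 1); they miss things now and then, are a little off and sometimes report something else, mostly with a low value. They report only what shows in the picture. A call takes as long as a camera call.
- viewer.silhouettes(camera, thing): "mask" (384x512 bool, what is visible of it) and "position" ([row, column] in pixels, amid what is visible of it).
- viewer.place_of(camera, thing): "position" ([row, column] in pixels: a listed point, or the origin of a listed thing).
The state is a dict: "time": time; "q": joint angles; "qvel": joint speeds; "effort": joint torques, N m; "tool_pos": TCP position; "tcp_rot": TCP orientation; "ft_force": force on the tool from outside, world axes, zero at the start; "ft_torque": the same for the moment, N m; "grip_width": finger opening in m; "grasp_force": force on a finger pad.
Only numpy, scipy, OpenCV 4.12 (cv2) and the standard library are available. Lean on these libraries where they do the work, as an engineer would, in place of code of your own. Each camera call takes 0.05 s, during which the arm holds its last target. There are 200 camera calls.

## Working session

There is one attempt and no reset: what is moved stays moved. The work goes in short steps, Python scripts to look and compute and a tool call to move; the robot and the scene stay as the last step left them, time stands still between calls to the robot, and variables do not carry over. Pictures are saved under pics/ and viewed, at most 10 in all, crops included, and the job is handed in when it is done.

Besides the shell and the picture viewer there is one more tool, called after "Emit:" in YAML: its name, and indented under it one key for each argument. move_arm: Moves the arm, as the interface text tells. Its arguments: {"type":"object","properties":{"commands":{"type":"array"},"grip_force":{"type":"number"}},"required":["commands"]}

```bash
mkdir -p pics; python3 - <<'E'
from bench import ctrl, viewer
import cv2, numpy as np
o=ctrl.get_obs(); print(o['time'],o['tool_pos'],o['tcp_rot'],ctrl.grasp_offset,o['grip_width'])
for c in ['scene','top']:
    im=viewer.camera(c); cv2.imwrite(f'pics/{c}0.png',cv2.resize(im[:,:,::-1],(768,576)))
    i=viewer.camera_info(c); print(c,i)
    for t in ['drive_unit','toggle_seat','toggle_tip','knob_grip','beaker','dropper','tape_roll','timer']:
        print(t,[(np.round(d['position'],1),round(d['p'],2)) for d in viewer.place_of(c,t)[:2]])
E
```

```text
0.0 [0.22240265 0.52959265 0.23031314] [-3.69207230e-04  1.97574152e-01  9.80287490e-01 -8.69497601e-04] 0.0187 0.08583179245922995
scene {'intrinsics': array([[373.51394628,   0.        , 259.58540972],
       [  0.        , 373.51394628, 188.72543452],
       [  0.        ,   0.        ,   1.        ]]), 'distortion': array([-0.02985925,  0.        ,  0.        ,  0.        ,  0.        ]), 'R': array([[-0.79031824, -0.61239297, -0.01928564],
       [-0.22196614,  0.31551104, -0.92259624],
       [ 0.57107628, -0.72486387, -0.38528463]]), 't': array([0.36574529, 0.21124766, 0.75337661])}
drive_unit [(array([247.5, 212.7]), 0.89), (array([282.3, 142.6]), 0.48)]
toggle_seat [(array([217.3, 225.7]), 0.89)]
toggle_tip [(array([201.4, 234.1]), 0.6)]
knob_grip [(array([228. , 204.9]), 0.61), (array([294.4, 217.6]), 0.21)]
beaker [(array([282.9, 141.7]), 0.89)]
dropper [(array([228.7, 262.5]), 0.62), (array([293.2, 214. ]), 0.49)]
tape_roll [(array([173.7, 304. ]), 0.62)]
timer [(array([212.2, 329.8]), 0.83), (array([239.7, 287.6]), 0.38)]
top {'intrinsics': array([[362.0931254 ,   0.        , 253.08575947],
       [  0.        , 362.0931254 , 188.68128193],
       [  0.        ,   0.        ,   1.        ]]), 'distortion': array([-0.00963449,  0.        ,  0.        ,  0.        ,  0.        ]), 'R': array([[-0.00694596, -0.99971889, -0.02266926],
       [-0.99478157,  0.00921574, -0.10161052],
       [ 0.10179087,  0.02184518, -0.99456594]]), 't': array([-0.00413769,  0.46741267,  1.07689883])}
drive_unit [(array([173.9, 203.4]), 0.76)]
toggle_seat [(array([178.5, 216. ]), 0.75)]
toggle_tip [(array([181.6, 221.6]), 0.59)]
knob_grip [(array([186.8, 183.4]), 0.74), (array([174.1, 138.7]), 0.35)]
beaker [(array([175.1, 140.9]), 0.84)]
dropper [(array([187.9, 251.2]), 0.41)]
tape_roll [(array([155.4, 383.8]), 0.86)]
timer [(array([225.8, 317.3]), 0.93)]
```

View pics/scene0.png

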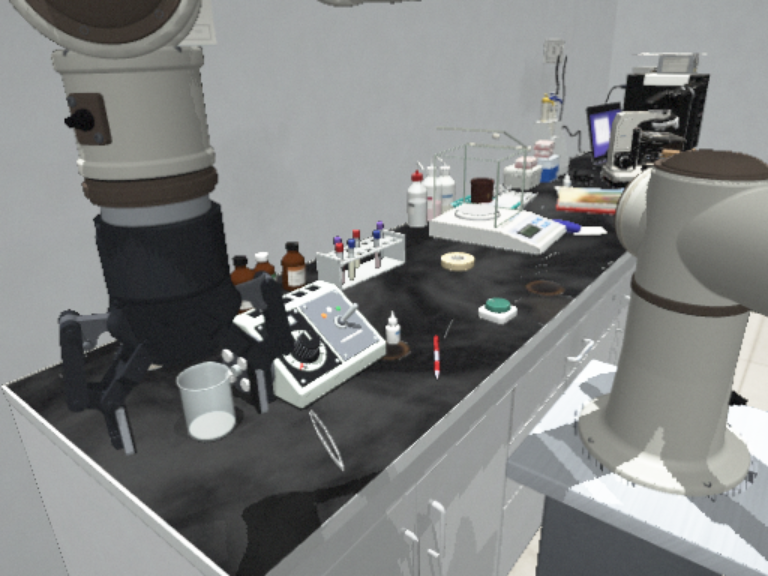

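View pics/top0.png

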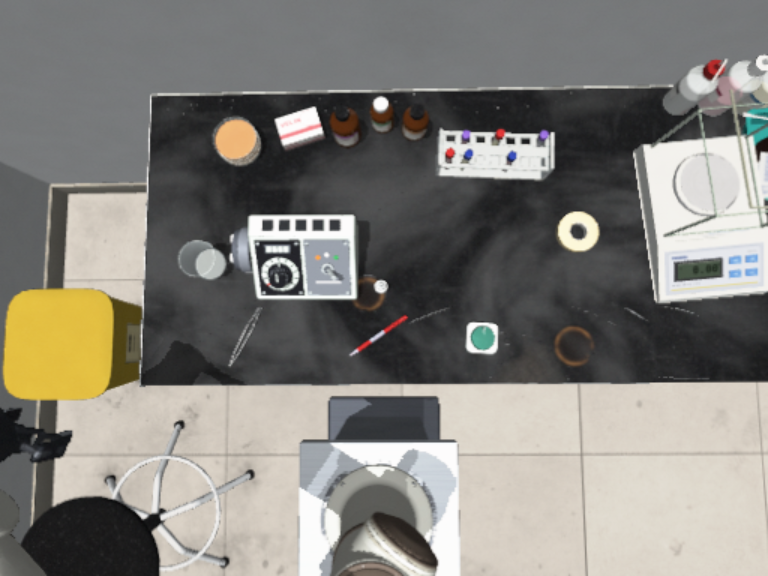

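```bash
cat > h.py <<'E'
import numpy as np, cv2
from bench import ctrl, viewer
from scipy.optimize import least_squares
from scipy.spatial.transform import Rotation as Rn
I={c:viewer.camera_info(c) for c in ['scene','top']}
def proj(c,X):
    i=I[c]; return cv2.projectPoints(np.atleast_2d(X).astype(float),cv2.Rodrigues(i['R'])[0],i['t'],i['intrinsics'],i['distortion'])[0][:,0,::-1]
def und(c,rc):
    i=I[c]; return cv2.undistortPoints(np.array([[rc[::-1]]],float),i['intrinsics'],i['distortion'])[0,0]
def tri(rs,rt):
    P=[np.c_[I[c]['R'],I[c]['t']] for c in ['scene','top']]
    X=cv2.triangulatePoints(P[0],P[1],und('scene',rs),und('top',rt))[:,0]; return X[:3]/X[3]
def tq(o):  # tool rotation
    w=o['tcp_rot']; return Rn.from_quat([w[1],w[2],w[3],w[0]])
E
python3 - <<'E'
from h import *
D={'drive':((247.5,212.7),(173.9,203.4)),'seat':((217.3,225.7),(178.5,216)),'tip':((201.4,234.1),(181.6,221.6)),'knob':((228,204.9),(186.8,183.4)),
'beaker':((282.9,141.7),(175.1,140.9)),'dropper':((228.7,262.5),(187.9,251.2)),'tape':((173.7,304),(155.4,383.8)),'timer':((212.2,329.8),(225.8,317.3))}
for k,(a,b) in D.items():
    X=tri(a,b); print(k,X.round(4),(proj('scene',X)-a).round(1),(proj('top',X)-b).round(1))
o=ctrl.get_obs(); print(tq(o).as_matrix().round(3))
E
```

```text
drive [ 0.5121  0.1434 -0.0049] [[-0.5 -3.2]] [[2.  1.6]]
seat [0.4932 0.0992 0.0666] [[-0.1 -0.4]] [[0.3 0.2]]
tip [0.4796 0.0788 0.1064] [[-0.  -0.1]] [[0.1 0.1]]
knob [0.4688 0.1921 0.0849] [[0.  0.2]] [[-0.1 -0.1]]
beaker [0.5157 0.344  0.0035] [[0.  0.1]] [[-0.1 -0.1]]
dropper [ 0.4665 -0.0057 -0.0034] [[-0.3 -2.7]] [[1.9 1.4]]
tape [ 0.5703 -0.41    0.0113] [[0.  0.7]] [[-0.7 -0.5]]
timer [ 0.3551 -0.2027 -0.001 ] [[-0.   0.5]] [[-0.5 -0.3]]
[[-0.922  0.387  0.   ]
 [ 0.387  0.922  0.   ]
 [-0.     0.    -1.   ]]
```

The scene view shows the toggle leaning right at about (345,320), the knob at (305,347) partly behind a finger, and the beaker at (208,400). In the top view the toggle is at (332,270), the knob at (280,273), the dropper at (381,287) and the beaker at (205,262). I'll crop in for the plate corners.

```bash
python3 - <<'E'
from h import *
for c,(r,cc) in {'top':(130,145),'scene':(175,155)}.items():
    im=viewer.camera(c)[r:r+100,cc:cc+130]
    cv2.imwrite(f'pics/{c}1.png',cv2.resize(im[:,:,::-1],(780,600),interpolation=cv2.INTER_CUBIC))
E
```

```text
(no output)
```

View pics/top1.png

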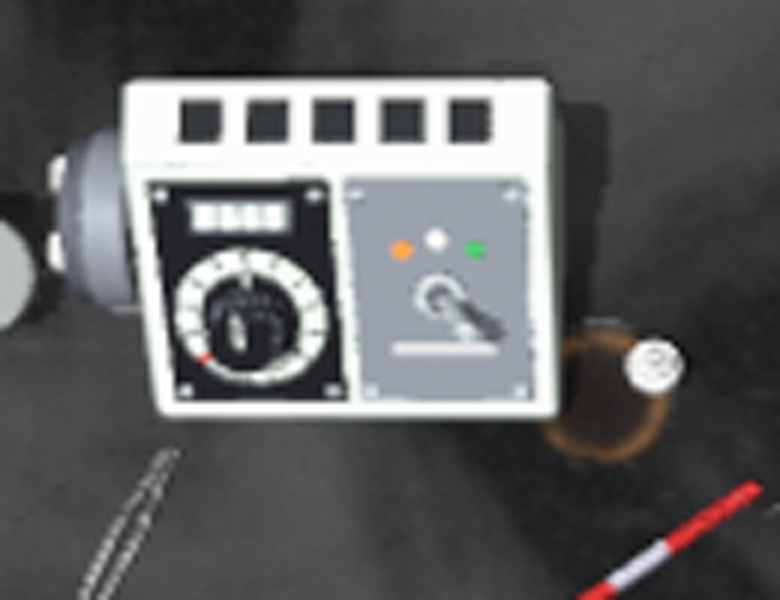

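View pics/scene1.png

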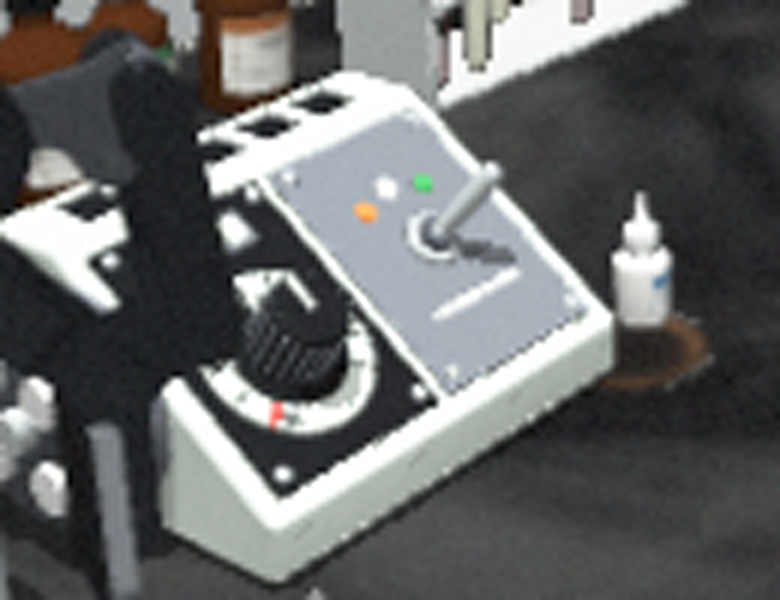

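```bash
python3 - <<'E'
from h import *
f=lambda pts,r,c:np.array([[r+(y+.5)/6-.5,c+(x+.5)/6-.5] for x,y in pts])
obs={'top':f([(343,178),(527,178),(534,402),(357,402)],130,145),'scene':f([(266,178),(416,106),(597,314),(442,405)],175,155)}
def frame(yaw): return Rn.from_euler('z',yaw).as_matrix()@np.array([[np.cos(.611),0,-np.sin(.611)],[0,1,0],[np.sin(.611),0,np.cos(.611)]])
L=np.array([[61,44,3],[61,-44,3],[-61,-44,3],[-61,44,3]])/1e3
def res(p):
    X=p[:3]+L@frame(p[3]).T
    return np.concatenate([(proj(c,X)-obs[c]).ravel() for c in obs])
s=least_squares(res,[.493,.099,.067,0]); p=s.x; R=frame(p[3]); print(p.round(4),s.fun.round(1))
for n,off in (('tip0',45),('nettip',0)): print(n,(p[:3]+R@[0,0,off/1e3]).round(4))
for k,X in {'tip':[.4796,.0788,.1064],'knob':[.4688,.1921,.0849],'seat':[.4932,.0992,.0666]}.items(): print(k,'panel coords',((np.array(X)-p[:3])@R*1e3).round(1))
# knob: fixed 94 y, 26 z -> fit slope offset from both detections
kd={'scene':(228,204.9),'top':(186.8,183.4)}
for dy in (94,):
    k=least_squares(lambda u:np.concatenate([(proj(c,p[:3]+R@[u[0],dy/1e3,.026])[0]-kd[c]) for c in kd]),[0]); print('slope',k.x,k.fun.round(1),(p[:3]+R@[k.x[0],.094,.026]).round(4))
# skirt centre in top crop
for sx in (0,-.01,-.02): 
    q=proj('top',p[:3]+R@[sx,.094,.007])[0]; print(sx,((q[1]+.5-145)*6).round(),((q[0]+.5-130)*6).round())
o=ctrl.get_obs(); T=tq(o).as_matrix(); print('unit y angle',p[3],'tool y angle',np.arctan2(-T[0,1],T[1,1]))
for n,X in {'above toggle':p[:3]+R@[0,0,.042]}.items(): print(n,X,'slide xy',(T.T@(X-o['tool_pos'])).round(4))
E
```

```text
[ 0.4957  0.094   0.0657 -0.0339] [-0.1 -0.   0.6  0.1  0.2 -0.3 -0.6  0.1 -0.2 -0.1  0.6 -0.1  0.4 -0.9
 -0.8  1. ]
tip0 [0.4699 0.0949 0.1026]
nettip [0.4957 0.094  0.0657]
tip panel coords [ 10.6 -15.7  42.3]
knob panel coords [-13.7  97.1  33.1]
seat panel coords [-1.7  5.1  2.3]
slope [-0.01333606] [ 1.1  0.1 -1.4  1.5] [0.4731 0.1888 0.0793]
0 248.0 293.0
-0.01 249.0 311.0
-0.02 251.0 329.0
unit y angle -0.033892893569748526 tool y angle -0.39783856080773805
above toggle [0.47160802 0.09480458 0.10010085] slide xy [-0.398  -0.3049  0.1312]
```

```bash
python3 - <<'E'
from h import *
p=np.array([ 0.4957,0.094,0.0657,-0.0339])
R=Rn.from_euler('z',p[3]).as_matrix()@np.array([[np.cos(.611),0,-np.sin(.611)],[0,1,0],[np.sin(.611),0,np.cos(.611)]])
a=.39
for n,v in {'nut':[0,0,6],'end':[0,-45*np.sin(a),3+45*np.cos(a)],'tip':[0,-42*np.sin(a),3+42*np.cos(a)],'knobtop':[-13.3,94,34],'skirt':[-13.3,94,7]}.items():
    X=p[:3]+R@np.array(v)/1e3
    for c,(r,cc) in {'top':(130,145),'scene':(175,155)}.items():
        q=proj(c,X)[0]; print(n,c,'xy',((q[1]+.5-cc)*6).round(),((q[0]+.5-r)*6).round())
E
```

```text
nut top xy 440.0 296.0
nut scene xy 434.0 244.0
end top xy 466.0 335.0
end scene xy 498.0 175.0
tip top xy 464.0 332.0
tip scene xy 493.0 180.0
knobtop top xy 239.0 343.0
knobtop scene xy 310.0 316.0
skirt top xy 250.0 317.0
skirt scene xy 287.0 354.0
```

Emit:
move_arm:
  commands:
    - {"slide": [-0.4, -0.304, 0], "spin": -0.364, "hand": 0.2}
    - {"slide": [-0.4, -0.304, 0], "spin": -0.364, "hand": 0.2}
    - {"slide": [-0.4, -0.304, 0], "spin": -0.364, "hand": 0.2}
    - {"slide": [-0.4, -0.304, 0], "spin": -0.364, "hand": 0.2}
    - {"slide": [-0.4, -0.304, 0], "spin": -0.364, "hand": 0.2}
    - {"slide": [-0.4, -0.304, 0], "spin": -0.364, "hand": 0.2}
    - {"slide": [-0.4, -0.304, 0], "spin": -0.364, "hand": 0.2}
    - {"slide": [-0.4, -0.304, 0], "spin": -0.364, "hand": 0.2}
    - {"slide": [-0.4, -0.304, 0], "spin": -0.364, "hand": 0.2}
    - {"slide": [-0.4, -0.304, 0], "spin": -0.364, "hand": 0.2}
    - {"slide": [-0.4, -0.304, 0], "spin": -0.364, "hand": 0.2}
    - {"slide": [-0.4, -0.304, 0], "spin": -0.364, "hand": 0.2}
    - {"slide": [-0.4, -0.304, 0], "spin": -0.364, "hand": 0.2}
    - {"slide": [-0.4, -0.304, 0], "spin": -0.364, "hand": 0.2}
  grip_force: 20

```text
time: 2.4
tool_pos: [0.473, 0.0963, 0.2312]
tcp_rot: [-0.0, 0.016, 1.0, 0.0]
ft_force: [-0.7, -0.0, 0.3]
grip_width: 0.0685
grasp_force: 0.0
```

Emit:
move_arm:
  commands:
    - {"slide": [0, 0, 0.04], "spin": 0, "hand": 0.2}
    - {"slide": [0, 0, 0.08], "spin": 0, "hand": 0.2}
    - {"slide": [0, 0, 0.11], "spin": 0, "hand": 0.2}
    - {"slide": [0, 0, 0.13], "spin": 0, "hand": 0.2}
    - {"slide": [0, 0, 0.145], "spin": 0, "hand": 0.2}
    - {"slide": [0, 0, 0.145], "spin": 0, "hand": 0.2}
    - {"slide": [0, 0, 0.145], "spin": 0, "hand": 0.2}

```text
time: 3.1
tool_pos: [0.4736, 0.0958, 0.0867]
tcp_rot: [0.0, 0.016, 1.0, 0.0]
ft_force: [-0.1, -0.0, 1.1]
grip_width: 0.0685
grasp_force: 0.0
```

```bash
python3 - <<'E'
from h import *
o=ctrl.get_obs(); print(o['time'],o['tool_pos'],o['ft_force'],o['grip_width'])
im=viewer.camera('scene')[150:275,140:300]
cv2.imwrite('pics/s2.png',cv2.resize(im[:,:,::-1],(768,600),interpolation=cv2.INTER_CUBIC))
E
```

```text
3.1 [0.47356604 0.09583379 0.08671896] [-0.12230343 -0.0260414   1.13411536] 0.06847186241780455
```

View pics/s2.png

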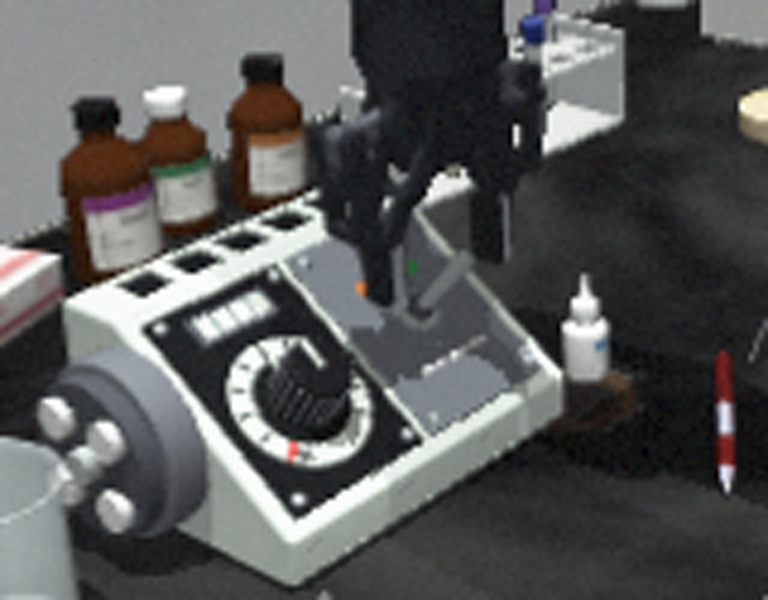

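The lever runs from (415,310) to (470,255) and lies between the finger tips at (380,295) and (490,255). I'll lower slightly, then close to centre it.

Emit:
move_arm:
  commands:
    - {"slide": [0, -0.0005, 0.007], "spin": 0, "hand": 0.2}
    - {"slide": [0, -0.0005, 0.007], "spin": 0, "hand": 0.3}
    - {"slide": [0, -0.0005, 0.007], "spin": 0, "hand": 0.4}
    - {"slide": [0, -0.0005, 0.007], "spin": 0, "hand": 0.5}
    - {"slide": [0, -0.0005, 0.007], "spin": 0, "hand": 0.6}
    - {"slide": [0, -0.0005, 0.007], "spin": 0, "hand": 0.7}
    - {"slide": [0, -0.0005, 0.007], "spin": 0, "hand": 0.78}
    - {"slide": [0, -0.0005, 0.007], "spin": 0, "hand": 0.84}
    - {"slide": [0, -0.0005, 0.007], "spin": 0, "hand": 0.9}
    - {"slide": [0, -0.0005, 0.007], "spin": 0, "hand": 0.9}
    - {"slide": [0, -0.0005, 0.007], "spin": 0, "hand": 0.9}
    - {"slide": [0, -0.0005, 0.007], "spin": 0, "hand": 0.9}

```text
time: 4.35
tool_pos: [0.4738, 0.0944, 0.0794]
tcp_rot: [0.0, 0.017, 1.0, 0.0]
ft_force: [-1.7, -1.2, 2.8]
grip_width: 0.0096
grasp_force: 19.5
```

Emit:
move_arm:
  commands:
    - {"slide": [0, 0, 0], "spin": 0, "hand": 0.6}
    - {"slide": [0, 0, 0], "spin": 0, "hand": 0.4}
    - {"slide": [0, 0, 0], "spin": 0, "hand": 0.3}
    - {"slide": [0, 0, 0], "spin": 0, "hand": 0.3}
    - {"slide": [0, 0, 0], "spin": 0, "hand": 0.3}
    - {"slide": [0, 0, -0.03], "spin": 0, "hand": 0.3}
    - {"slide": [0, 0, -0.06], "spin": 0, "hand": 0.3}
    - {"slide": [0, 0, -0.1], "spin": 0, "hand": 0.3}
    - {"slide": [0.04, 0, -0.14], "spin": 0, "hand": 0.3}
    - {"slide": [0.08, 0, -0.15], "spin": 0, "hand": 0.3}
    - {"slide": [0.12, 0, -0.15], "spin": 0, "hand": 0.3}
    - {"slide": [0.12, 0, -0.15], "spin": 0, "hand": 0.3}

```text
time: 5.55
tool_pos: [0.3505, 0.099, 0.2291]
tcp_rot: [0.0, 0.016, 1.0, 0.0]
ft_force: [0.9, -0.6, -0.0]
grip_width: 0.0596
grasp_force: 0.0
```

```bash
python3 - <<'E'
from h import *
p=np.array([ 0.4957,0.094,0.0657,-0.0339])
R=Rn.from_euler('z',p[3]).as_matrix()@np.array([[np.cos(.611),0,-np.sin(.611)],[0,1,0],[np.sin(.611),0,np.cos(.611)]])
w=[]
for c,(r,cc) in {'top':(130,145),'scene':(175,155)}.items():
    im=viewer.camera(c)[r:r+100,cc:cc+100]
    w.append(cv2.resize(im[:,:,::-1],(400,400),interpolation=cv2.INTER_CUBIC))
    for t in ['toggle_tip','toggle_seat','knob_grip']: print(c,t,[(np.round(d['position'],1),round(d['p'],2)) for d in viewer.place_of(c,t)[:2]])
    for a in (-.2,0,.2):
        q=proj(c,p[:3]+R@np.array([0,-42*np.sin(a),3+42*np.cos(a)])/1e3)[0]; print('pred',a,q.round(1),'crop xy',((q-[r,cc])[::-1]*4).round())
cv2.imwrite('pics/s3.png',np.hstack(w))
E
```

```text
top toggle_tip [(array([182.6, 215.3]), 0.38), (array([154.1, 382.6]), 0.18)]
top toggle_seat [(array([175.7, 214.9]), 0.61)]
top knob_grip [(array([184.6, 186.1]), 0.54)]
pred -0.2 [185.1 213.2] crop xy [273. 220.]
pred 0 [185.3 216.1] crop xy [285. 221.]
pred 0.2 [185.2 219.1] crop xy [296. 221.]
scene toggle_tip [(array([206. , 231.2]), 0.6)]
scene toggle_seat [(array([217.3, 224.8]), 0.65), (array([227.8, 204.7]), 0.61)]
scene knob_grip [(array([227.6, 204.2]), 0.71)]
pred -0.2 [207.4 230.2] crop xy [301. 129.]
pred 0 [206.  232.7] crop xy [311. 124.]
pred 0.2 [205.1 234.9] crop xy [320. 120.]
```

View pics/s3.png

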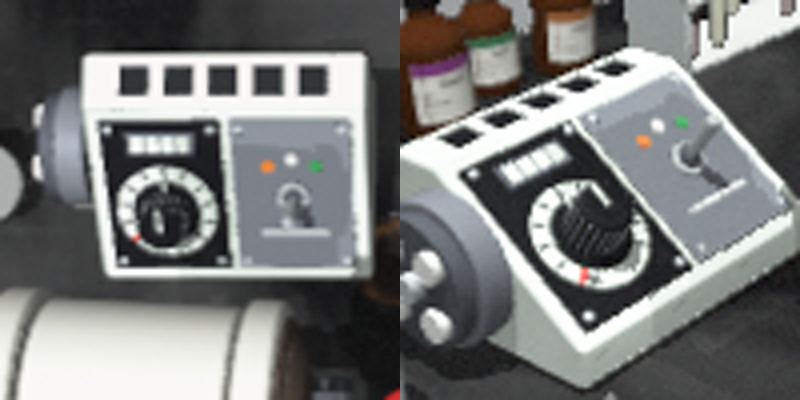

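Both views show the toggle roughly upright, with the lever end at about (288,218) in the top crop and (715,127) in the scene crop. I'll confirm the lean with an overlay before touching the knob.

```bash
python3 - <<'E'
from h import *
p=np.array([ 0.4957,0.094,0.0657,-0.0339])
R=Rn.from_euler('z',p[3]).as_matrix()@np.array([[np.cos(.611),0,-np.sin(.611)],[0,1,0],[np.sin(.611),0,np.cos(.611)]])
w=[]
for c,(r,cc) in {'top':(162,200),'scene':(192,210)}.items():
    im=cv2.resize(viewer.camera(c)[r:r+33,cc:cc+33][:,:,::-1],(396,396),interpolation=cv2.INTER_CUBIC)
    B=im.copy()
    for a,col in ((-.1,(0,128,255)),(0,(255,0,255)),(.1,(0,255,0))):
        q=proj(c,np.array([p[:3]+R@np.array([0,-l*np.sin(a),3+l*np.cos(a)])/1e3 for l in (0,8,45)]))
        q=((q-[r,cc]+.5)[:,::-1]*12).round().astype(int)
        cv2.line(B,tuple(map(int,q[1])),tuple(map(int,q[2])),col,1)
    w+=[np.vstack([im[40:340],B[40:340]])]
cv2.imwrite('pics/s4.png',np.hstack(w))
E
```

```text
(no output)
```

View pics/s4.png

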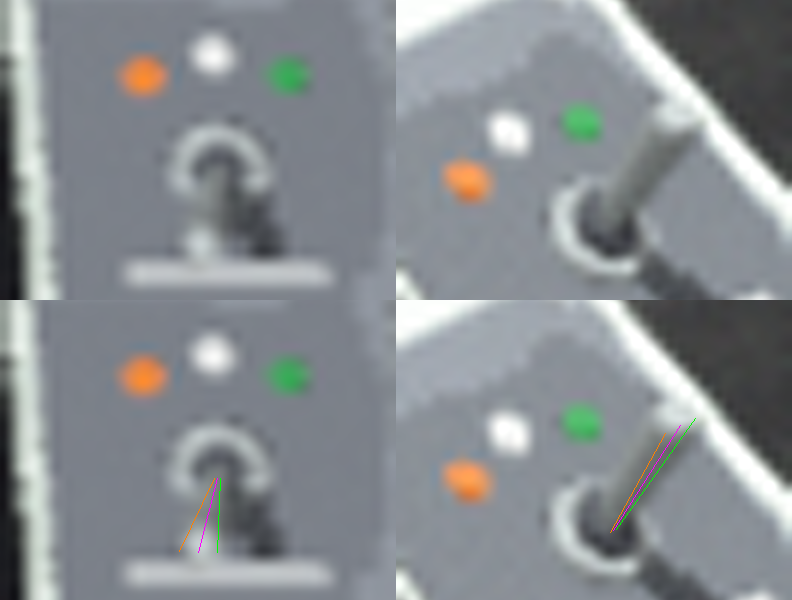

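Lever axis coincides with the predicted 0 rad line in both views (top end about (200,545)): the toggle is off. Now move over the knob.

Emit:
move_arm:
  commands:
    - {"slide": [-0.04, 0.03, 0], "spin": 0.15, "hand": 0.4}
    - {"slide": [-0.08, 0.06, 0], "spin": 0.3, "hand": 0.4}
    - {"slide": [-0.116, 0.095, 0], "spin": 0.4, "hand": 0.4}
    - {"slide": [-0.116, 0.095, 0], "spin": 0.4, "hand": 0.4}
    - {"slide": [-0.116, 0.095, 0.04], "spin": 0.4, "hand": 0.4}
    - {"slide": [-0.116, 0.095, 0.08], "spin": 0.4, "hand": 0.4}
    - {"slide": [-0.116, 0.095, 0.11], "spin": 0.4, "hand": 0.4}
    - {"slide": [-0.116, 0.095, 0.13], "spin": 0.4, "hand": 0.4}
    - {"slide": [-0.116, 0.095, 0.145], "spin": 0.4, "hand": 0.4}
    - {"slide": [-0.116, 0.095, 0.157], "spin": 0.4, "hand": 0.4}
    - {"slide": [-0.116, 0.095, 0.157], "spin": 0.4, "hand": 0.4}
    - {"slide": [-0.116, 0.095, 0.157], "spin": 0.4, "hand": 0.4}

```text
time: 7.25
tool_pos: [0.4733, 0.1894, 0.0728]
tcp_rot: [0.0, 0.215, 0.977, 0.0]
ft_force: [0.7, 0.8, -0.1]
grip_width: 0.0515
grasp_force: 0.0
```

Emit:
move_arm:
  commands:
    - {"slide": [0, 0, 0], "spin": 0, "hand": 0.5}
    - {"slide": [0, 0, 0], "spin": 0, "hand": 0.6}
    - {"slide": [0, 0, 0], "spin": 0, "hand": 0.75}
    - {"slide": [0, 0, 0], "spin": 0, "hand": 0.75}
    - {"slide": [0, 0, 0], "spin": 0, "hand": 0.75}
    - {"slide": [0, 0, 0], "spin": -0.12, "hand": 0.75}
    - {"slide": [0, 0, 0], "spin": -0.24, "hand": 0.75}
    - {"slide": [0, 0, 0], "spin": -0.36, "hand": 0.75}
  grip_force: 20

```text
time: 8.05
tool_pos: [0.4735, 0.1885, 0.0736]
tcp_rot: [0.001, 0.034, 0.999, -0.001]
ft_force: [-1.8, -6.2, 4.6]
grip_width: 0.0331
grasp_force: 19.5
```

```bash
python3 - <<'E'
from h import *
o=ctrl.get_obs(); print(o['time'],o['ft_force'],o['ft_torque'],o['grip_width'],o['grasp_force'],o['q'])
im=viewer.camera('scene')[150:275,140:300]
cv2.imwrite('pics/s5.png',cv2.resize(im[:,:,::-1],(768,600),interpolation=cv2.INTER_CUBIC))
E
```

```text
8.05 [-1.78479747 -6.22717976  4.5754402 ] [-1.11211409  0.26822402 -0.26325118] 0.03311174074251004 19.47282973671463 [ 0.14274495  0.17751464  1.91165331 -0.00265     1.0517763  -1.3582148 ]
```

View pics/s5.png

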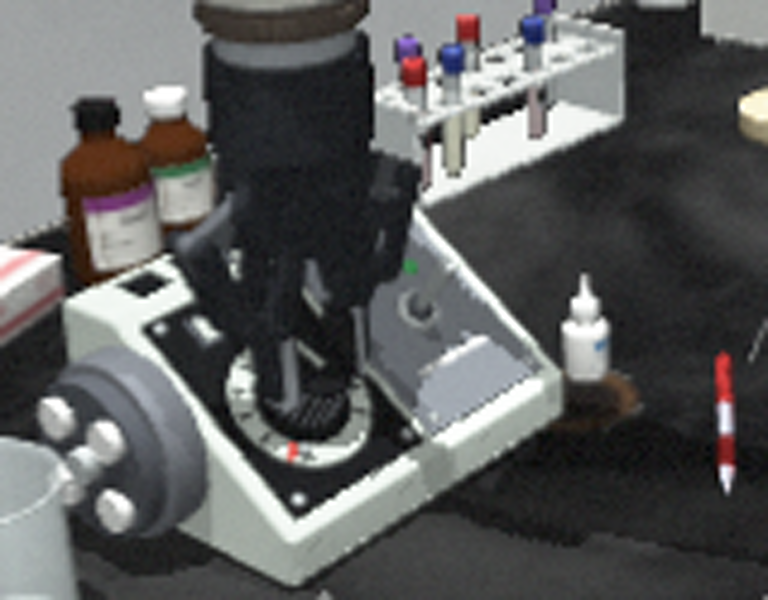

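The knob is gripped (33 mm) and its pointer at (310,345) has started turning. The lever isn't clear in the shadow near (435,280), so I'll enhance the contrast there.

```bash
python3 - <<'E'
from h import *
im=viewer.camera('scene'); print([(np.round(d['position'],1),round(d['p'],2)) for d in viewer.place_of('scene','toggle_tip')[:2]])
a=im[190:240,205:255][:,:,::-1].astype(float); a=np.clip((a-20)*2.2,0,255).astype(np.uint8)
cv2.imwrite('pics/s6.png',cv2.resize(a,(500,500),interpolation=cv2.INTER_CUBIC))
E
```

```text
[(array([204.1, 230.4]), 0.46)]
```

View pics/s6.png

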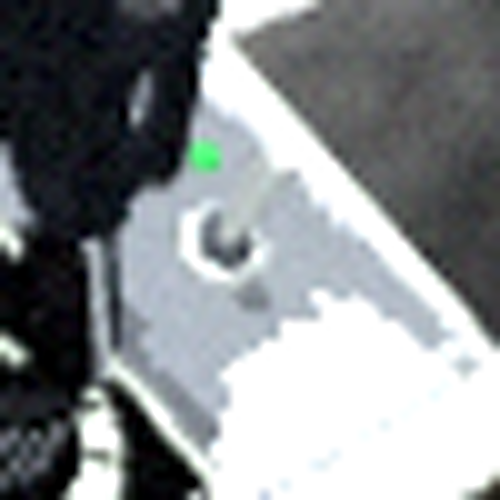

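The lever is still upright, a light bar from (230,240) to (270,180). I'll continue the ratchet.

Emit:
move_arm:
  commands:
    - {"slide": [0, 0, 0], "spin": -0.12, "hand": 0.75}
    - {"slide": [0, 0, 0], "spin": -0.24, "hand": 0.75}
    - {"slide": [0, 0, 0], "spin": -0.36, "hand": 0.75}
    - {"slide": [0, 0, 0], "spin": -0.44, "hand": 0.75}
    - {"slide": [0, 0, 0], "spin": -0.44, "hand": 0.4}
    - {"slide": [0, 0, 0], "spin": -0.44, "hand": 0.4}
    - {"slide": [0, 0, 0], "spin": -0.44, "hand": 0.4}
    - {"slide": [0, 0, 0], "spin": -0.3, "hand": 0.4}
    - {"slide": [0, 0, 0], "spin": -0.15, "hand": 0.4}
    - {"slide": [0, 0, 0], "spin": 0, "hand": 0.4}
    - {"slide": [0, 0, 0], "spin": 0.15, "hand": 0.4}
    - {"slide": [0, 0, 0], "spin": 0.3, "hand": 0.4}
    - {"slide": [0, 0, 0], "spin": 0.38, "hand": 0.4}
    - {"slide": [0, 0, 0], "spin": 0.38, "hand": 0.5}
    - {"slide": [0, 0, 0], "spin": 0.38, "hand": 0.65}
    - {"slide": [0, 0, 0], "spin": 0.38, "hand": 0.75}
    - {"slide": [0, 0, 0], "spin": 0.38, "hand": 0.75}
    - {"slide": [0, 0, 0], "spin": 0.38, "hand": 0.75}

```text
time: 10.0
tool_pos: [0.4729, 0.1895, 0.0724]
tcp_rot: [-0.0, 0.225, 0.974, 0.0]
ft_force: [-2.5, -0.2, 4.3]
grip_width: 0.0361
grasp_force: 19.5
```

Emit:
move_arm:
  commands:
    - {"slide": [0, 0, 0], "spin": -0.12, "hand": 0.75}
    - {"slide": [0, 0, 0], "spin": -0.24, "hand": 0.75}
    - {"slide": [0, 0, 0], "spin": -0.36, "hand": 0.75}
    - {"slide": [0, 0, 0], "spin": -0.48, "hand": 0.75}
    - {"slide": [0, 0, 0], "spin": -0.6, "hand": 0.75}
    - {"slide": [0, 0, 0], "spin": -0.72, "hand": 0.75}
    - {"slide": [0, 0, 0], "spin": -0.8, "hand": 0.75}
    - {"slide": [0, 0, 0], "spin": -0.8, "hand": 0.4}
    - {"slide": [0, 0, 0], "spin": -0.8, "hand": 0.4}
    - {"slide": [0, 0, 0], "spin": -0.8, "hand": 0.4}
    - {"slide": [0, 0, 0], "spin": -0.65, "hand": 0.4}
    - {"slide": [0, 0, 0], "spin": -0.5, "hand": 0.4}
    - {"slide": [0, 0, 0], "spin": -0.35, "hand": 0.4}
    - {"slide": [0, 0, 0], "spin": -0.2, "hand": 0.4}
    - {"slide": [0, 0, 0], "spin": -0.05, "hand": 0.4}
    - {"slide": [0, 0, 0], "spin": 0, "hand": 0.4}
    - {"slide": [0, 0, 0], "spin": 0, "hand": 0.55}
    - {"slide": [0, 0, 0], "spin": 0, "hand": 0.75}
    - {"slide": [0, 0, 0], "spin": 0, "hand": 0.75}
    - {"slide": [0, 0, 0], "spin": 0, "hand": 0.75}

```text
time: 12.0
tool_pos: [0.4729, 0.1895, 0.0724]
tcp_rot: [-0.0, 0.225, 0.974, 0.0]
ft_force: [-1.2, -0.0, 1.4]
grip_width: 0.0356
grasp_force: 19.4
```

Emit:
move_arm:
  commands:
    - {"slide": [0, 0, 0], "spin": -0.12, "hand": 0.75}
    - {"slide": [0, 0, 0], "spin": -0.24, "hand": 0.75}
    - {"slide": [0, 0, 0], "spin": -0.36, "hand": 0.75}
    - {"slide": [0, 0, 0], "spin": -0.48, "hand": 0.75}
    - {"slide": [0, 0, 0], "spin": -0.6, "hand": 0.75}
    - {"slide": [0, 0, 0], "spin": -0.72, "hand": 0.75}
    - {"slide": [0, 0, 0], "spin": -0.8, "hand": 0.75}
    - {"slide": [0, 0, 0], "spin": -0.8, "hand": 0.4}
    - {"slide": [0, 0, 0], "spin": -0.8, "hand": 0.4}
    - {"slide": [0, 0, 0], "spin": -0.8, "hand": 0.4}
    - {"slide": [0, 0, 0], "spin": -0.65, "hand": 0.4}
    - {"slide": [0, 0, 0], "spin": -0.5, "hand": 0.4}
    - {"slide": [0, 0, 0], "spin": -0.35, "hand": 0.4}
    - {"slide": [0, 0, 0], "spin": -0.2, "hand": 0.4}
    - {"slide": [0, 0, 0], "spin": -0.05, "hand": 0.4}
    - {"slide": [0, 0, 0], "spin": 0, "hand": 0.4}
    - {"slide": [0, 0, 0], "spin": 0, "hand": 0.55}
    - {"slide": [0, 0, 0], "spin": 0, "hand": 0.75}
    - {"slide": [0, 0, 0], "spin": 0, "hand": 0.75}
    - {"slide": [0, 0, 0], "spin": 0, "hand": 0.75}

```text
time: 14.0
tool_pos: [0.4729, 0.1895, 0.0724]
tcp_rot: [-0.0, 0.225, 0.974, -0.0]
ft_force: [-1.9, -1.8, 3.4]
grip_width: 0.0361
grasp_force: 19.3
```

Emit:
move_arm:
  commands:
    - {"slide": [0, 0, 0], "spin": -0.12, "hand": 0.75}
    - {"slide": [0, 0, 0], "spin": -0.24, "hand": 0.75}
    - {"slide": [0, 0, 0], "spin": -0.36, "hand": 0.75}
    - {"slide": [0, 0, 0], "spin": -0.48, "hand": 0.75}
    - {"slide": [0, 0, 0], "spin": -0.6, "hand": 0.75}
    - {"slide": [0, 0, 0], "spin": -0.72, "hand": 0.75}
    - {"slide": [0, 0, 0], "spin": -0.8, "hand": 0.75}

```text
time: 14.7
tool_pos: [0.4722, 0.1872, 0.0734]
tcp_rot: [-0.002, -0.174, 0.985, -0.002]
ft_force: [-10.4, -11.2, 16.9]
grip_width: 0.0335
grasp_force: 48.9
```

```bash
python3 - <<'E'
from h import *
o=ctrl.get_obs(); print(o['time'],o['tool_pos'],o['ft_force'],o['ft_torque'],o['grip_width'],o['grasp_force'],o['q'])
E
```

```text
14.7 [0.47224082 0.18716731 0.07340392] [-10.42106676 -11.20035679  16.88249261] [-3.2653242   1.07123062 -1.07377065] 0.033504837237186634 48.94215023028664 [ 0.14208825  0.17744628  1.9122568  -0.00561841  1.05568457 -1.77586975]
```

Emit:
move_arm:
  commands:
    - {"slide": [0, 0, 0], "spin": 0, "hand": 0.55}
    - {"slide": [0, 0, 0], "spin": 0, "hand": 0.4}
    - {"slide": [0, 0, 0], "spin": 0, "hand": 0.35}
    - {"slide": [0, 0, 0], "spin": 0, "hand": 0.35}
    - {"slide": [0, 0, -0.03], "spin": 0, "hand": 0.35}
    - {"slide": [0, 0, -0.07], "spin": 0, "hand": 0.35}
    - {"slide": [0, 0, -0.11], "spin": 0, "hand": 0.35}
    - {"slide": [0.03, 0, -0.15], "spin": 0.1, "hand": 0.35}
    - {"slide": [0.07, 0, -0.16], "spin": 0.2, "hand": 0.35}
    - {"slide": [0.11, 0, -0.16], "spin": 0.3, "hand": 0.35}
    - {"slide": [0.13, 0, -0.16], "spin": 0.4, "hand": 0.35}
    - {"slide": [0.13, 0, -0.16], "spin": 0.4, "hand": 0.35}
    - {"slide": [0.13, 0, -0.16], "spin": 0.4, "hand": 0.35}

```text
time: 16.0
tool_pos: [0.3512, 0.1455, 0.2325]
tcp_rot: [0.001, 0.026, 1.0, 0.0]
ft_force: [1.0, 0.9, -0.4]
grip_width: 0.0556
grasp_force: 0.0
```

```bash
python3 - <<'E'
from h import *
w=[]
for c,(r,cc) in {'top':(140,150),'scene':(180,160)}.items():
    im=viewer.camera(c)[r:r+80,cc:cc+80]
    w.append(cv2.resize(im[:,:,::-1],(400,400),interpolation=cv2.INTER_CUBIC))
cv2.imwrite('pics/s7.png',np.hstack(w))
# pointer angle: rectify the knob-top plane (34 mm) from scene, pixel = 0.25 mm
p=np.array([ 0.4957,0.094,0.0657,-0.0339])
R=Rn.from_euler('z',p[3]).as_matrix()@np.array([[np.cos(.611),0,-np.sin(.611)],[0,1,0],[np.sin(.611),0,np.cos(.611)]])
for h in (7,34):
    print(h,proj('scene',[p[:3]+R@(np.array([-13.3,94,h])+[d*np.cos(t),d*np.sin(t),0])/1e3 for d,t in ((0,0),(15,2.356),(15,0))]).round(1).tolist())
E
```

```text
7 [[233.6, 202.3], [238.8, 201.6], [228.8, 198.4]]
34 [[227.2, 206.1], [232.5, 205.5], [222.3, 202.2]]
```

View pics/s7.png

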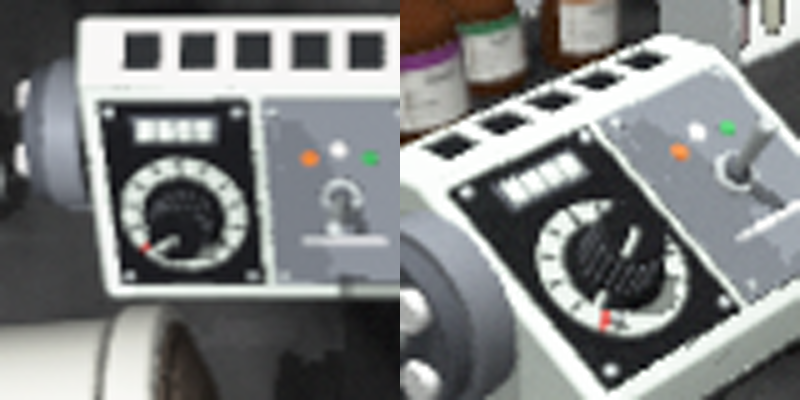

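In the top crop the pointer runs from (180,235) to (152,248), close to the red mark at (145,247). The toggle still looks upright. I'll measure the pointer angle numerically.

```bash
cat > ang.py <<'E'
from h import *
p=np.array([ 0.4957,0.094,0.0657,-0.0339])
R=Rn.from_euler('z',p[3]).as_matrix()@np.array([[np.cos(.611),0,-np.sin(.611)],[0,1,0],[np.sin(.611),0,np.cos(.611)]])
g=np.arange(-32,32.1,.5); U,V=np.meshgrid(g,g) # U right (=-y), V down (=-slope)
def rect(c,h,im):
    X=p[:3]+np.stack([-13.3-V,94-U,np.full_like(U,h)],-1).reshape(-1,3)/1e3@R.T
    q=proj(c,X).reshape(U.shape+(2,)).astype(np.float32)
    return cv2.remap(im,q[...,1].copy(),q[...,0].copy(),cv2.INTER_LINEAR).astype(float)
for c in ('top','scene'):
    im=viewer.camera(c)
    a=rect(c,34,im); gr=a.min(2); m=(np.hypot(U,V)<14)&(gr>max(70,gr[np.hypot(U,V)<12].max()*.6))
    n,lab,st,cen=cv2.connectedComponentsWithStats(m.astype(np.uint8))
    for i in range(1,n):
        if st[i,4]>8:
            k=lab==i; P=np.c_[U[k],V[k]]; w=gr[k]; mu=np.average(P,axis=0,weights=w); ev,E=np.linalg.eigh(np.cov(P.T,aweights=w)); print(c,'bright',st[i,4],mu.round(1),'dir deg',np.degrees(np.arctan2(*E[::-1,1])).round(1)%180,'len',np.sqrt(ev).round(1),'p',w.max())
    for h in (3,7):
        b=rect(c,h,im); s=b[...,0]-np.maximum(b[...,1],b[...,2]); k=(s>60)&(np.hypot(U,V)<32)
        print(c,'red h',h,k.sum(),np.average(np.c_[U[k],V[k]],axis=0,weights=s[k]).round(1),np.degrees(np.arctan2(np.average(V[k],weights=s[k]),np.average(U[k],weights=s[k]))).round(1))
E
python3 ang.py; python3 - <<'E'
from h import *
for t in ['knob_grip','toggle_tip','beaker','dropper','timer']:
    for c in ('top','scene'):
        if t=='knob_grip' : viewer.camera(c)
        print(c,t,[(np.round(d['position'],1),round(d['p'],2)) for d in viewer.place_of(c,t)[:1]])
E
```

```text
top bright 236 [-5.9  6. ] dir deg 146.7 len [1.3 3.4] p 188.0
top knob_grip [(array([187.4, 183.6]), 0.73)]
scene knob_grip [(array([224.4, 205.8]), 0.55)]
top toggle_tip [(array([181.2, 214.6]), 0.37)]
scene toggle_tip [(array([205.3, 232.1]), 0.37)]
top beaker []
scene beaker [(array([282.7, 139.4]), 0.71)]
top dropper [(array([189.1, 253.9]), 0.45)]
scene dropper [(array([226.6, 261.7]), 0.66)]
top timer [(array([224.8, 319.2]), 0.95)]
scene timer [(array([212.2, 329.3]), 0.84)]Traceback (most recent call last):
  File "ang.py", line 18, in <module>
    print(c,'red h',h,k.sum(),np.average(np.c_[U[k],V[k]],axis=0,weights=s[k]).round(1),np.degrees(np.arctan2(np.average(V[k],weights=s[k]),np.average(U[k],weights=s[k]))).round(1))
                              ~~~~~~~~~~^^^^^^^^^^^^^^^^^^^^^^^^^^^^^^^^^^^^^^
    raise ZeroDivisionError(
        "Weights sum to zero, can't be normalized")
ZeroDivisionError: Weights sum to zero, can't be normalized
```

```bash
sed -i 's/(s>60)/(s>0.5*s[np.hypot(U,V)<32].max())/' ang.py; python3 ang.py
```

```text
top bright 233 [-6.  6.] dir deg 146.3 len [1.3 3.4] p 189.0
top red h 3 16 [-23.   21.6] 136.8
top red h 7 29 [-22.6  21.4] 136.5
scene bright 212 [-2.4  1.2] dir deg 147.2 len [1.  4.3] p 233.0
scene red h 3 150 [-18.   17.9] 135.2
scene red h 7 139 [-20.4  18.9] 137.1
```

The pointer direction is about 147° in both views against the red mark at about 136°, so roughly 0.18 rad remains. One more stroke.

```bash
python3 - <<'E'
from h import *
o=ctrl.get_obs(); T=tq(o).as_matrix(); print(o['time'],o['tool_pos'],np.arctan2(-T[0,1],T[1,1]),(T.T@(np.array([.4729,.1893,.0724])-o['tool_pos'])).round(4))
E
```

```text
16.85 [0.3506683  0.14533669 0.23233164] -0.0537968528245939 [-0.1197  0.0505  0.1599]
```

Emit:
move_arm:
  commands:
    - {"slide": [-0.04, 0.02, 0], "spin": 0.14, "hand": 0.4}
    - {"slide": [-0.08, 0.04, 0], "spin": 0.28, "hand": 0.4}
    - {"slide": [-0.12, 0.05, 0], "spin": 0.35, "hand": 0.4}
    - {"slide": [-0.12, 0.05, 0], "spin": 0.35, "hand": 0.4}
    - {"slide": [-0.12, 0.05, 0.04], "spin": 0.35, "hand": 0.4}
    - {"slide": [-0.12, 0.05, 0.08], "spin": 0.35, "hand": 0.4}
    - {"slide": [-0.12, 0.05, 0.11], "spin": 0.35, "hand": 0.4}
    - {"slide": [-0.12, 0.05, 0.135], "spin": 0.35, "hand": 0.4}
    - {"slide": [-0.12, 0.05, 0.15], "spin": 0.35, "hand": 0.4}
    - {"slide": [-0.12, 0.05, 0.16], "spin": 0.35, "hand": 0.4}
    - {"slide": [-0.12, 0.05, 0.16], "spin": 0.35, "hand": 0.4}
    - {"slide": [-0.12, 0.05, 0.16], "spin": 0.35, "hand": 0.55}
    - {"slide": [-0.12, 0.05, 0.16], "spin": 0.35, "hand": 0.75}
    - {"slide": [-0.12, 0.05, 0.16], "spin": 0.35, "hand": 0.75}
    - {"slide": [-0.12, 0.05, 0.16], "spin": 0.35, "hand": 0.75}
    - {"slide": [-0.12, 0.05, 0.16], "spin": 0.35, "hand": 0.75}
  grip_force: 20

```text
time: 18.45
tool_pos: [0.4738, 0.1889, 0.0734]
tcp_rot: [0.001, 0.2, 0.98, 0.0]
ft_force: [-2.8, -0.3, 5.7]
grip_width: 0.0351
grasp_force: 20.2
```

Emit:
move_arm:
  commands:
    - {"slide": [0, 0, 0], "spin": -0.1, "hand": 0.75}
    - {"slide": [0, 0, 0], "spin": -0.2, "hand": 0.75}

```text
time: 18.65
tool_pos: [0.4739, 0.1885, 0.0733]
tcp_rot: [0.001, 0.1, 0.995, -0.0]
ft_force: [-2.5, -4.2, 5.6]
grip_width: 0.0347
grasp_force: 18.7
```

Emit:
move_arm:
  commands:
    - {"slide": [0, 0, 0], "spin": -0.1, "hand": 0.75}
    - {"slide": [0, 0, 0], "spin": -0.2, "hand": 0.75}

```text
time: 18.85
tool_pos: [0.4738, 0.1884, 0.0731]
tcp_rot: [0.001, 0.0, 1.0, -0.0]
ft_force: [0.3, -2.7, 3.4]
grip_width: 0.0337
grasp_force: 19.6
```

```bash
python3 - <<'E'
from h import *
o=ctrl.get_obs(); print(o['time'],o['ft_force'],o['ft_torque'])
E
```

```text
18.85 [ 0.30251765 -2.72840179  3.38535366] [-0.50252001  0.12311682 -0.41877482]
```

Emit:
move_arm:
  commands:
    - {"slide": [0, 0, 0], "spin": -0.1, "hand": 0.75}
    - {"slide": [0, 0, 0], "spin": -0.15, "hand": 0.75}
    - {"slide": [0, 0, 0], "spin": -0.15, "hand": 0.4}
    - {"slide": [0, 0, 0], "spin": -0.15, "hand": 0.35}
    - {"slide": [0, 0, 0], "spin": -0.15, "hand": 0.35}
    - {"slide": [0, 0, 0], "spin": -0.15, "hand": 0.35}
    - {"slide": [0, 0, -0.03], "spin": -0.15, "hand": 0.35}
    - {"slide": [0, 0, -0.07], "spin": -0.15, "hand": 0.35}
    - {"slide": [0, 0, -0.11], "spin": -0.15, "hand": 0.35}
    - {"slide": [0.03, 0, -0.15], "spin": 0, "hand": 0.35}
    - {"slide": [0.07, 0, -0.16], "spin": 0, "hand": 0.35}
    - {"slide": [0.11, 0, -0.16], "spin": 0, "hand": 0.35}
    - {"slide": [0.13, 0, -0.16], "spin": 0, "hand": 0.35}
    - {"slide": [0.13, 0, -0.16], "spin": 0, "hand": 0.35}
    - {"slide": [0.13, 0, -0.16], "spin": 0, "hand": 0.35}
    - {"slide": [0.13, 0, -0.16], "spin": 0, "hand": 0.35}

```text
time: 20.45
tool_pos: [0.344, 0.1892, 0.2324]
tcp_rot: [0.0, 0.002, 1.0, -0.0]
ft_force: [-0.4, -0.1, -0.7]
grip_width: 0.0556
grasp_force: 0.0
```

```bash
python3 ang.py
```

```text
top bright 241 [-4.4  6.6] dir deg 137.9 len [1.4 3.4] p 187.0
top red h 3 13 [-23.2  21.4] 137.3
top red h 7 29 [-22.9  21. ] 137.4
scene bright 215 [-1.5  2.3] dir deg 135.7 len [1.  4.3] p 231.0
scene red h 3 147 [-18.1  18. ] 135.2
scene red h 7 133 [-20.5  19.1] 137.1
```

Pointer is now at about 136.8° against the red mark at about 136.8°. One gentle confirming stroke will show whether this is the stop.

```bash
python3 - <<'E'
from h import *
o=ctrl.get_obs(); T=tq(o).as_matrix(); print(o['time'],o['tool_pos'],np.arctan2(-T[0,1],T[1,1]),(T.T@(np.array([.4735,.1888,.0724])-o['tool_pos'])).round(4))
E
```

```text
20.55 [0.34390415 0.18918974 0.23221742] -0.004407593850933331 [-0.1297  0.0002  0.1598]
```

Emit:
move_arm:
  commands:
    - {"slide": [-0.04, 0, 0], "spin": 0.1, "hand": 0.4}
    - {"slide": [-0.08, 0, 0], "spin": 0.2, "hand": 0.4}
    - {"slide": [-0.12, 0, 0], "spin": 0.28, "hand": 0.4}
    - {"slide": [-0.13, 0, 0], "spin": 0.28, "hand": 0.4}
    - {"slide": [-0.13, 0, 0], "spin": 0.28, "hand": 0.4}
    - {"slide": [-0.13, 0, 0.04], "spin": 0.28, "hand": 0.4}
    - {"slide": [-0.13, 0, 0.08], "spin": 0.28, "hand": 0.4}
    - {"slide": [-0.13, 0, 0.11], "spin": 0.28, "hand": 0.4}
    - {"slide": [-0.13, 0, 0.135], "spin": 0.28, "hand": 0.4}
    - {"slide": [-0.13, 0, 0.15], "spin": 0.28, "hand": 0.4}
    - {"slide": [-0.13, 0, 0.16], "spin": 0.28, "hand": 0.4}
    - {"slide": [-0.13, 0, 0.16], "spin": 0.28, "hand": 0.4}
    - {"slide": [-0.13, 0, 0.16], "spin": 0.28, "hand": 0.5}
    - {"slide": [-0.13, 0, 0.16], "spin": 0.28, "hand": 0.65}
    - {"slide": [-0.13, 0, 0.16], "spin": 0.28, "hand": 0.75}
    - {"slide": [-0.13, 0, 0.16], "spin": 0.28, "hand": 0.75}
    - {"slide": [-0.13, 0, 0.16], "spin": 0.28, "hand": 0.75}

```text
time: 22.25
tool_pos: [0.4738, 0.1887, 0.0737]
tcp_rot: [0.001, 0.141, 0.99, -0.0]
ft_force: [-3.8, -1.7, 7.6]
grip_width: 0.0345
grasp_force: 19.9
```

Emit:
move_arm:
  commands:
    - {"slide": [0, 0, 0], "spin": -0.08, "hand": 0.75}
    - {"slide": [0, 0, 0], "spin": -0.16, "hand": 0.75}
    - {"slide": [0, 0, 0], "spin": -0.24, "hand": 0.75}
    - {"slide": [0, 0, 0], "spin": -0.3, "hand": 0.75}
    - {"slide": [0, 0, 0], "spin": -0.3, "hand": 0.55}
    - {"slide": [0, 0, 0], "spin": -0.3, "hand": 0.45}
    - {"slide": [0, 0, 0], "spin": -0.3, "hand": 0.35}
    - {"slide": [0, 0, 0], "spin": -0.3, "hand": 0.35}
    - {"slide": [0, 0, 0], "spin": -0.3, "hand": 0.35}
    - {"slide": [0, 0, -0.03], "spin": -0.3, "hand": 0.35}
    - {"slide": [0, 0, -0.07], "spin": -0.3, "hand": 0.35}
    - {"slide": [0, 0, -0.11], "spin": -0.3, "hand": 0.35}
    - {"slide": [0.03, 0, -0.15], "spin": -0.3, "hand": 0.35}
    - {"slide": [0.07, 0, -0.16], "spin": -0.3, "hand": 0.35}
    - {"slide": [0.11, 0, -0.16], "spin": -0.3, "hand": 0.35}
    - {"slide": [0.13, 0, -0.16], "spin": -0.3, "hand": 0.35}
    - {"slide": [0.13, 0, -0.16], "spin": -0.3, "hand": 0.35}
    - {"slide": [0.13, 0, -0.16], "spin": -0.3, "hand": 0.35}

```text
time: 24.05
tool_pos: [0.3487, 0.2252, 0.2325]
tcp_rot: [0.001, -0.008, 1.0, 0.0]
ft_force: [-1.3, -0.7, -0.2]
grip_width: 0.0554
grasp_force: 0.0
```

```bash
python3 ang.py; python3 - <<'E'
from h import *
for c in ('top','scene'):
    viewer.camera(c)
    for t in ['toggle_tip','beaker','dropper','timer','tape_roll']:
        print(c,t,[(np.round(d['position'],1),round(d['p'],2)) for d in viewer.place_of(c,t)[:1]])
print(ctrl.get_obs()['time'])
E
```

```text
top bright 243 [-4.5  6.6] dir deg 137.9 len [1.4 3.4] p 186.0
top red h 3 15 [-23.2  21.4] 137.4
top red h 7 29 [-22.9  21. ] 137.4
scene bright 219 [-1.6  2.4] dir deg 135.8 len [1.  4.4] p 233.0
scene red h 3 151 [-18.1  18. ] 135.2
scene red h 7 132 [-20.5  19.1] 137.2
top toggle_tip [(array([184.5, 215.4]), 0.45)]
top beaker [(array([176.5, 141.4]), 0.72)]
top dropper [(array([176.5, 139.7]), 0.69)]
top timer [(array([225.4, 316.6]), 0.81)]
top tape_roll [(array([155.6, 379.7]), 0.81)]
scene toggle_tip [(array([204.4, 232.1]), 0.49)]
scene beaker [(array([285. , 141.9]), 0.59)]
scene dropper [(array([204. , 231.5]), 0.61)]
scene timer [(array([207.1, 329.3]), 0.54)]
scene tape_roll [(array([175.8, 306.6]), 0.65)]
24.75
```

The angle did not change after a further 0.3 rad stroke, so the knob is at its stop. The toggle is still upright, so I'll hand in.

```bash
python3 -c "
from bench import ctrl
print(ctrl.sign_off())"
```

```text
the job is handed in; nothing more can be done
None
```

The job is handed in at about 25 s: the toggle stands at off, the reset knob is against its zero stop by camera measurement (a further stroke did not move it), and I saw no sign of the bystanders moving, though detections of the dropper were unreliable in the last pictures and I did not check the forceps or pen at the end.

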